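# Load a rotary nut magazine and ease its spring flap shut

### The arm

A 6-joint arm with a two-finger parallel gripper is mounted at the origin on a cart in front of the work surface, level with it; the furniture and walls round the work are solid. World frame = base frame: x ahead of the robot, y to its left, z up, the work surface at z = 0. Lengths are in m, angles in rad, forces in N, time in s.
With the tool pointing down it reaches from about 0.225 to 0.875 m from the base axis. Payload 3.4 kg.
Tool frame: the origin (TCP) lies where the fingers leave the gripper's body, on its centre line; the fingertips stand 73 mm ahead of it and the grasp point (between the pads) lies 54 mm ahead of it (manip.grip_point_offset is the distance from the TCP to the grasp point, in m); z points along the fingers, y is the line along which they close (so a half turn about z gives the same grasp; the last joint's range is limited). The gripper opens to 85 mm and grips with 20 to 120 N. Pads are 22 mm wide; open, the fingers measure 114 mm over their backs; the gripper's body (76 mm by 85 mm) begins 54 mm behind the grasp point. The pads swing forward as they close: fully open they stand 13 mm farther back than shut.
Start: joints at [-1.233, 0.276, 1.505, -0, 1.361, -0.121], TCP at [0.255, -0.516, 0.304] pointing down, gripper open.
Joint ranges: [-2.89, 2.89], [-0.75, 2.08], [0.22, 2.7], [-1.18, 4.32], [0.11, 2.71], [-2.7, 2.7]. Speed limits (rad/s): [2.57, 2.57, 3.14, 3.14, 3.14, 3.14].

### API

Orientations are given as a unit quaternion [w, x, y, z].
In Python, from rig import sensors, cams, manip, spotter gives the robot as it stands.
- The arm moves only by the tool drive_tool, never from a script. Its argument "targets" is a list of rows, each a list of 4 numbers: the shift along the world's x, y, z in m, then the turn about the world's z in degrees. In form: [[dx, dy, dz, spin], ...]. A call has exactly 5 rows; each row shifts and turns the commanded pose from where the row before left it; what a row does not reach is not made up. A row lasts 1/8 s, in which the tool goes at most 62.5 mm and 10.7 degrees, less where a joint would pass 70% of its speed; a pose out of reach is approached as far as the arm can. A call is refused whole if a number of a shift passes 0.0625 or a number of a turn 10.7, either way. A call with a gripper value outside its range is refused whole. "jaw" is the finger opening in m, from 0 to 0.0854, set as the call begins (left out, the last holds). The fingers move at their own pace and stop on an object; "force" is the grip in N (left out, the last holds). Time passes only in rows, so rows that do not move let the fingers close, or fill a call up. It gives the time, the measured TCP pose, the force and the opening at its end, in the units of the state.
- sensors.get_state(): the state, without advancing time (a new reading comes with each control period).
- cams.get_image(name): name is "scene" or "top" or "wrist"; returns a dict with "color" (384x512x3 uint8, red, green, blue), "intrinsics" (3x3 intrinsics, pixels), "R" (3x3) and "t" (3): a world point X has camera coordinates R X + t. Camera axes: x right, y down, z forward; pixel columns grow to the right and rows downward; lengths in m; the calibration is good to about 2 mm. The wrist camera is an equidistant fisheye: a pixel r from the principal point sees the ray r / f radians off the axis. A picture is of the moment at which its call begins. There is no depth.
- manip.sign_off(): hands the job in, once; it reports no verdict.
Trained networks look in the newest picture that a camera, given by its name, has taken for a name from the list of things; names that differ only in an ending like _2 or _b are one class to them, and where a whole thing is asked for, a point or a joint stands for the part that bears it (a point fixed in the world has none). Each returns a list of dicts, best first, with "score" (0 to 1); they miss things now and then, are a little off and sometimes report something else, mostly with a low value. They report only what shows in the picture. A call takes as long as a camera call. They do not tell look-alikes from the thing itself.
- spotter.find_in(query, camera): "point" ([x, y, z] in m, in world coordinates, good to about 4 mm: the middle of the surface that is visible of it).
- spotter.landmark_of(query, camera): "point" ([x, y, z] in m, in world coordinates, good to about 4 mm: a listed point, or the origin of a listed thing).
The state is a dict: "clock": time; "qpos": joint angles; "qd": joint speeds; "effort": joint torques, N m; "position": TCP position; "ee_rot": TCP orientation; "contact_force": force on the tool from outside, world axes, zero at the start; "moment": the same for the moment, N m; "width": finger opening in m.
Only numpy, scipy, OpenCV 4.12 (cv2) and the standard library are available. Lean on these libraries where they do the work, as an engineer would, in place of code of your own. Each camera call takes 0.05 s, during which the arm holds its last target. There are 200 camera calls.

### The job

Load every loose hexagon nut on the bench into the rotary magazine through its hopper, one nut to a cup: swing the hopper's spring flap open until it stays open by itself, and use the hexagonal knob to turn the carousel to a click so that an empty cup stands under the hopper before each nut is dropped in. When all the nuts are in, take the flap by its bail and ease it down until it is fully shut, never letting its spring slam it, and leave the carousel clicked in at one of its stations. Do not disturb the other things on the bench.

Things in the scene. Friction and masses are not known exactly. Their poses are not given: they have to be found in the camera images.
- magazine: rotary magazine, fixed, at a new place and yaw each time: grey round base (radius 108 mm), ball detent block on its rim (-y side, out to 121 mm, 28 mm high), clear cover disc of radius 106 mm (top at z 67 mm) on stand-offs, funnel hopper on the cover. Origin: underside centre, on the carousel's axis; z up; its -x points from that axis to the hopper, -y from the hopper's centre to the flap's hinge
- hopper_mouth (a point): centre of the hopper's round mouth, level with its rim, at magazine (-66, 0, 120) mm. Mouth 88 mm wide inside, narrowing over 40 mm to a throat 39 mm wide that ends just above the cup under it. Axes as the magazine's
- flap (a joint): angle of the hopper's flap, rad: 0 = fully shut, level on the mouth; opens upwards to a stop at 2.1 (30 degrees past upright, leaning to -y). Over-centre spring: below 1.4 it pulls the flap shut (0.15 N m near shut, none at 1.4); past 1.4 it pushes it open and holds it on the stop. With its weight (0.25 kg) some 2.5 N at the bar raise it. Almost undamped: let go below about 1.4 rad it slams shut
- flap_hinge (a point): middle of the flap's hinge line, at magazine (-66, -50, 122) mm. Axes as the magazine's; the hinge line runs along x, and the flap turns about the +x axis as it opens (its bar goes up and over to -y). The flap is a steel disc of radius 47 mm, 3 mm thick, its centre 50 mm from the hinge line
- flap_bar (a point): middle of the flap's bail bar: round, 10 mm thick, 50 mm long, parallel to the hinge line and 140 mm from it, carried in the flap's plane by two 7 mm arms 62 mm apart, 38 mm clear of the disc's edge. Shut: level, 124 mm above the bench, on the hopper's +y side. Fingers from above that close along the magazine's y axis can pinch it at any angle; it turns between them. x along the bar, z out of the upper face
- turntable (a joint): angle of carousel and knob, rad, growing anticlockwise seen from above. A ball detent clicks in at six stations, every multiple of pi/3: at k*pi/3 (any whole turn added or taken off) cup k is under the hopper. Free between stations; 0.3 to 0.5 N m bring it out of a click; let go within 0.05 rad of a station it settles there. Turns either way, at most 6.6 rad from 0; starts between two stations
- knob_grip (a point): centre of the carousel's knob, on the axis, 167 mm above the bench: a black hexagon on a 16 mm shaft, 34 mm across flats, 39 mm across corners, 26 mm tall (z 154 to 180 mm), clear all round. Its x axis is normal to a pair of flats (the others follow every 60 degrees); at a station a pair of flats faces the hopper squarely. A white dot on top lies on cup 0's side
- cup0 (a point): cup 0 of the carousel: a round black plastic cup, on a circle of radius 66 mm; inside 40 mm wide, its floor 27 mm and its rim 58 mm above the bench, under the cover. This point is on its axis, 42 mm above the bench. It has room for one nut only: a second would stick out and jam the carousel
- cup1 (a point): cup 1 of the carousel: a round black plastic cup, on a circle of radius 66 mm; inside 40 mm wide, its floor 27 mm and its rim 58 mm above the bench, under the cover. This point is on its axis, 42 mm above the bench. It has room for one nut only: a second would stick out and jam the carousel
- cup2 (a point): cup 2 of the carousel: a round black plastic cup, on a circle of radius 66 mm; inside 40 mm wide, its floor 27 mm and its rim 58 mm above the bench, under the cover. This point is on its axis, 42 mm above the bench. It has room for one nut only: a second would stick out and jam the carousel
- cup3 (a point): cup 3 of the carousel: a round black plastic cup, on a circle of radius 66 mm; inside 40 mm wide, its floor 27 mm and its rim 58 mm above the bench, under the cover. This point is on its axis, 42 mm above the bench. It has room for one nut only: a second would stick out and jam the carousel
- cup4 (a point): cup 4 of the carousel: a round black plastic cup, on a circle of radius 66 mm; inside 40 mm wide, its floor 27 mm and its rim 58 mm above the bench, under the cover. This point is on its axis, 42 mm above the bench. It has room for one nut only: a second would stick out and jam the carousel
- cup5 (a point): cup 5 of the carousel: a round black plastic cup, on a circle of radius 66 mm; inside 40 mm wide, its floor 27 mm and its rim 58 mm above the bench, under the cover. This point is on its axis, 42 mm above the bench. It has room for one nut only: a second would stick out and jam the carousel
- nut0_center (a point): centre of a thick steel hexagon nut, 24 mm across flats, 27.7 mm across corners, 20 mm tall, about 60 g, standing on an end face on the bench (its centre 10 mm up). z along its bore; its x axis is normal to one pair of flats (the others follow every 60 degrees). All the nuts are alike; not all four are there every time
- nut1_center (a point): centre of a thick steel hexagon nut, 24 mm across flats, 27.7 mm across corners, 20 mm tall, about 60 g, standing on an end face on the bench (its centre 10 mm up). z along its bore; its x axis is normal to one pair of flats (the others follow every 60 degrees). All the nuts are alike; not all four are there every time
- nut2_center (a point): centre of a thick steel hexagon nut, 24 mm across flats, 27.7 mm across corners, 20 mm tall, about 60 g, standing on an end face on the bench (its centre 10 mm up). z along its bore; its x axis is normal to one pair of flats (the others follow every 60 degrees). All the nuts are alike; not all four are there every time
- nut3_center (a point): centre of a thick steel hexagon nut, 24 mm across flats, 27.7 mm across corners, 20 mm tall, about 60 g, standing on an end face on the bench (its centre 10 mm up). z along its bore; its x axis is normal to one pair of flats (the others follow every 60 degrees). All the nuts are alike; not all four are there every time
- box_pile_base: fixed stack of clear organiser boxes between the robot and the nuts, full of small hardware: it fills 265 mm along the world's x, 170 mm along y and 150 mm in height, centred on its origin (centre of the underside)
- tape_measure: bystander: yellow tape measure, 37 x 77 mm and 60 mm high; leave it alone
- oil_can: bystander: red oil can with a spout, 56 mm across and 137 mm high, standing fast; leave it alone
- bottle_1: bystander: small brown dropper bottle, 34 mm across and 102 mm high, standing fast; leave it alone
- dowel_shaft: bystander: turned steel shaft lying on the bench, 119 mm long and 25 mm thick; leave it alone
Things that resemble listed ones, but are neither listed nor needed, are in the scene too. Leave any green or red look-alike of the part that bears nut1_center alone.

How it is judged:
On the way, in this order (a step that is already met when the one before it is completed fails the run):
1. the flap has been swung open and stays open by itself (value of joint flap above 1.8 rad and contact force between the fingers and flap below 0.1 N), for 0.3 s.
2. with the flap still open, every nut lies in a cup of its own and the carousel is clicked in (((horizontal distance between nut0_center and cup0 below 0.014 m and height (world z) of nut0_center below 0.056 m) or (horizontal distance between nut0_center and cup1 below 0.014 m and height (world z) of nut0_center below 0.056 m) or (horizontal distance between nut0_center and cup2 below 0.014 m and height (world z) of nut0_center below 0.056 m) or (horizontal distance between nut0_center and cup3 below 0.014 m and height (world z) of nut0_center below 0.056 m) or (horizontal distance between nut0_center and cup4 below 0.014 m and height (world z) of nut0_center below 0.056 m) or (horizontal distance between nut0_center and cup5 below 0.014 m and height (world z) of nut0_center below 0.056 m)) and ((horizontal distance between nut1_center and cup0 below 0.014 m and height (world z) of nut1_center below 0.056 m) or (horizontal distance between nut1_center and cup1 below 0.014 m and height (world z) of nut1_center below 0.056 m) or (horizontal distance between nut1_center and cup2 below 0.014 m and height (world z) of nut1_center below 0.056 m) or (horizontal distance between nut1_center and cup3 below 0.014 m and height (world z) of nut1_center below 0.056 m) or (horizontal distance between nut1_center and cup4 below 0.014 m and height (world z) of nut1_center below 0.056 m) or (horizontal distance between nut1_center and cup5 below 0.014 m and height (world z) of nut1_center below 0.056 m)) and ((horizontal distance between nut2_center and cup0 below 0.014 m and height (world z) of nut2_center below 0.056 m) or (horizontal distance between nut2_center and cup1 below 0.014 m and height (world z) of nut2_center below 0.056 m) or (horizontal distance between nut2_center and cup2 below 0.014 m and height (world z) of nut2_center below 0.056 m) or (horizontal distance between nut2_center and cup3 below 0.014 m and height (world z) of nut2_center below 0.056 m) or (horizontal distance between nut2_center and cup4 below 0.014 m and height (world z) of nut2_center below 0.056 m) or (horizontal distance between nut2_center and cup5 below 0.014 m and height (world z) of nut2_center below 0.056 m)) and ((horizontal distance between nut3_center and cup0 below 0.014 m and height (world z) of nut3_center below 0.056 m) or (horizontal distance between nut3_center and cup1 below 0.014 m and height (world z) of nut3_center below 0.056 m) or (horizontal distance between nut3_center and cup2 below 0.014 m and height (world z) of nut3_center below 0.056 m) or (horizontal distance between nut3_center and cup3 below 0.014 m and height (world z) of nut3_center below 0.056 m) or (horizontal distance between nut3_center and cup4 below 0.014 m and height (world z) of nut3_center below 0.056 m) or (horizontal distance between nut3_center and cup5 below 0.014 m and height (world z) of nut3_center below 0.056 m)) and horizontal distance between nut0_center and nut1_center above 0.045 m and horizontal distance between each of nut0_center, nut1_center and nut2_center above 0.045 m and horizontal distance between each of nut0_center, nut1_center, nut2_center and nut3_center above 0.045 m and horizontal distance between any of cup0, cup1, cup2, cup3, cup4, cup5 and hopper_mouth below 0.005 m and value of joint flap above 1.4 rad), for 0.2 s.
3. the flap has been eased fully shut (value of joint flap below 0.04 rad), for 0.3 s.
At the end, for the whole second after the job is handed in: every nut that was there lies in a cup of the carousel, no two in the same cup (centre within 14 mm of the cup's axis and below the rim); the flap is shut (under 0.04 rad, 6 mm at its bar); one of the cups is under the hopper within 5 mm, the carousel clicked in (((horizontal distance between nut0_center and cup0 below 0.014 m and height (world z) of nut0_center below 0.056 m) or (horizontal distance between nut0_center and cup1 below 0.014 m and height (world z) of nut0_center below 0.056 m) or (horizontal distance between nut0_center and cup2 below 0.014 m and height (world z) of nut0_center below 0.056 m) or (horizontal distance between nut0_center and cup3 below 0.014 m and height (world z) of nut0_center below 0.056 m) or (horizontal distance between nut0_center and cup4 below 0.014 m and height (world z) of nut0_center below 0.056 m) or (horizontal distance between nut0_center and cup5 below 0.014 m and height (world z) of nut0_center below 0.056 m)) and ((horizontal distance between nut1_center and cup0 below 0.014 m and height (world z) of nut1_center below 0.056 m) or (horizontal distance between nut1_center and cup1 below 0.014 m and height (world z) of nut1_center below 0.056 m) or (horizontal distance between nut1_center and cup2 below 0.014 m and height (world z) of nut1_center below 0.056 m) or (horizontal distance between nut1_center and cup3 below 0.014 m and height (world z) of nut1_center below 0.056 m) or (horizontal distance between nut1_center and cup4 below 0.014 m and height (world z) of nut1_center below 0.056 m) or (horizontal distance between nut1_center and cup5 below 0.014 m and height (world z) of nut1_center below 0.056 m)) and ((horizontal distance between nut2_center and cup0 below 0.014 m and height (world z) of nut2_center below 0.056 m) or (horizontal distance between nut2_center and cup1 below 0.014 m and height (world z) of nut2_center below 0.056 m) or (horizontal distance between nut2_center and cup2 below 0.014 m and height (world z) of nut2_center below 0.056 m) or (horizontal distance between nut2_center and cup3 below 0.014 m and height (world z) of nut2_center below 0.056 m) or (horizontal distance between nut2_center and cup4 below 0.014 m and height (world z) of nut2_center below 0.056 m) or (horizontal distance between nut2_center and cup5 below 0.014 m and height (world z) of nut2_center below 0.056 m)) and ((horizontal distance between nut3_center and cup0 below 0.014 m and height (world z) of nut3_center below 0.056 m) or (horizontal distance between nut3_center and cup1 below 0.014 m and height (world z) of nut3_center below 0.056 m) or (horizontal distance between nut3_center and cup2 below 0.014 m and height (world z) of nut3_center below 0.056 m) or (horizontal distance between nut3_center and cup3 below 0.014 m and height (world z) of nut3_center below 0.056 m) or (horizontal distance between nut3_center and cup4 below 0.014 m and height (world z) of nut3_center below 0.056 m) or (horizontal distance between nut3_center and cup5 below 0.014 m and height (world z) of nut3_center below 0.056 m)) and horizontal distance between nut0_center and nut1_center above 0.045 m and horizontal distance between each of nut0_center, nut1_center and nut2_center above 0.045 m and horizontal distance between each of nut0_center, nut1_center, nut2_center and nut3_center above 0.045 m and horizontal distance between any of cup0, cup1, cup2, cup3, cup4, cup5 and hopper_mouth below 0.005 m and value of joint flap below 0.04 rad); the robot touches nothing.
It fails at once if the flap flies shut or slams: it must never close faster than 5 rad/s (0.7 m/s at its bar; a drop of the last few millimetres is all right) (velocity of joint flap below -5 rad/s and value of joint flap below 1.4 rad).
It fails at once if a bystander is pushed more than 30 mm or tipped over (distance of any of tape_measure, dowel_shaft from where it was at the start of the episode above 0.03 m or angle between tape_measure's own z axis and vertical above 0.5 rad).
Of nut0, nut1, nut2, nut3 only 2 to 4 are there at a start; the rules pass over those that are not, and their reading is None.
At some moment in a run one of nut0, nut1, nut2, nut3 may be knocked a few centimetres aside while the robot is not near it.
It also fails if it takes over 210 s, if anything falls off the work surface, if the arm or the gripper's body presses on something with over 40 N, if the wrist force passes 120 N, or if a joint passes its speed limit or range.

## Working session

There is one attempt and no reset: what is moved stays moved. The work goes in short steps, Python scripts to look and compute and a tool call to move; the robot and the scene stay as the last step left them, time stands still between calls to the robot, and variables do not carry over. Pictures are saved under pics/ and viewed, on a budget of 14 in all, crops included, one or two more only if the job needs it, and the job is handed in when it is done.

Besides the shell and the picture viewer there is one more tool, called after "Request:" as name(argument=value, ...) on one line, values as JSON. drive_tool: Moves the arm, as the interface text tells. Its arguments: {"type":"object","properties":{"targets":{"type":"array","items":{"type":"array","items":{"type":"number"}}},"jaw":{"type":"number"},"force":{"type":"number"}},"required":["targets"]}

```bash
ls; mkdir -p pics; cat > h.py <<'E'
from rig import sensors, cams, manip, spotter
import numpy as np, cv2
def save(n,f):
    im=cams.get_image(n); cv2.imwrite('pics/'+f,im['color'][:,:,::-1]); return im
def proj(im,X):
    c=im['R']@np.array(X,float)+im['t']; p=im['intrinsics']@c; return p[:2]/p[2]
def ray_z(im,u,v,z):
    d=im['R'].T@np.linalg.inv(im['intrinsics'])@np.array([u,v,1.]); o=-im['R'].T@im['t']
    return o+d*(z-o[2])/d[2]
E
python3 - <<'E'
from h import *
a=save('scene','s0.png'); b=save('top','t0.png')
cv2.imwrite('pics/both.png',np.hstack([cv2.resize(x['color'][:,:,::-1],(800,600)) for x in (b,)]))
for c in ('top','scene'):
    for q in ['magazine','hopper_mouth','flap_hinge','flap_bar','knob_grip','cup0','nut0_center','box_pile_base','tape_measure','oil_can','bottle_1','dowel_shaft']:
        print(c,q,[(np.round(d['point'],3).tolist(),round(d['score'],2)) for d in spotter.landmark_of(q,c)][:6])
print(sensors.get_state())
E
```

```text
pics
top magazine [([0.549, 0.146, -0.001], 0.92)]
top hopper_mouth [([0.485, 0.15, 0.118], 0.76)]
top flap_hinge [([0.477, 0.104, 0.12], 0.65)]
top flap_bar [([0.494, 0.241, 0.127], 0.61), ([0.549, 0.145, 0.171], 0.57), ([0.702, -0.038, 0.0], 0.25)]
top knob_grip [([0.547, 0.143, 0.168], 0.57)]
top cup0 []
top nut0_center []
top box_pile_base [([0.409, -0.213, -0.001], 0.74)]
top tape_measure [([0.724, -0.298, -0.0], 0.69)]
top oil_can [([0.704, -0.038, -0.002], 0.96), ([0.406, -0.213, -0.0], 0.73)]
top bottle_1 [([0.547, 0.144, 0.168], 0.63), ([0.724, -0.082, -0.003], 0.45)]
top dowel_shaft [([0.407, -0.214, 0.003], 0.72), ([0.476, 0.103, 0.12], 0.5)]
scene magazine [([0.55, 0.145, 0.0], 0.82)]
scene hopper_mouth [([0.484, 0.159, 0.121], 0.7)]
scene flap_hinge [([0.477, 0.106, 0.118], 0.85)]
scene flap_bar [([0.492, 0.243, 0.123], 0.55)]
scene knob_grip [([0.549, 0.148, 0.168], 0.71)]
scene cup0 [([0.612, 0.16, 0.043], 0.85), ([0.592, 0.098, 0.04], 0.85), ([0.525, 0.086, 0.042], 0.78), ([0.482, 0.134, 0.037], 0.61), ([0.552, 0.149, 0.002], 0.29)]
scene nut0_center []
scene box_pile
[... 165 characters left out ...]
_shaft [([0.41, -0.21, -0.002], 0.86)]
{'clock': 1.3, 'qpos': array([-1.23299841e+00,  2.75896722e-01,  1.50488806e+00,  1.35937710e-05,
        1.36068669e+00, -1.21008484e-01]), 'qd': array([ 0.00072878, -0.0018123 , -0.00164536,  0.00037149, -0.00118721,
       -0.00108211]), 'effort': array([ 1.28555715e-03, -4.16652811e+01, -2.46090871e+01, -1.65746446e-04,
        1.40000893e-04, -8.46869966e-06]), 'position': array([ 0.25466102, -0.5155707 ,  0.30393465]), 'ee_rot': array([5.95183338e-05, 9.73802599e-01, 2.27395018e-01, 1.31635980e-05]), 'contact_force': array([-0.14099855,  0.03411665,  0.44348532]), 'moment': array([0.04414235, 0.0007065 , 0.02415352]), 'width': 0.08526084392191134}
```

View pics/both.png

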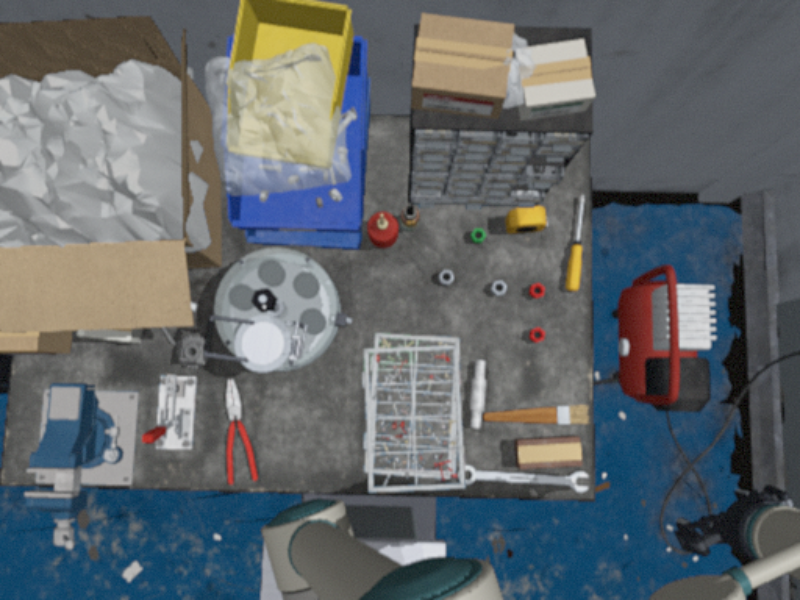

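View pics/s0.png

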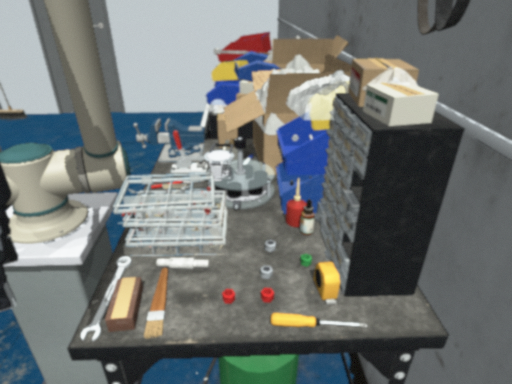

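Top view (800x600): two grey nuts at (446,277) and (499,288). The look-alikes are one green at (479,235) and two red at (537,290) and (537,335). The magazine is at (277,310), with the hopper and shut flap at (263,345). Next is an enlarged crop to confirm, plus a fit of the magazine pose.

```bash
python3 - <<'E'
from h import *
from scipy.optimize import least_squares
b=cams.get_image('top'); img=b['color'][:,:,::-1]
c1=cv2.resize(img[130:230,265:365],(400,400),interpolation=cv2.INTER_CUBIC)
c2=cv2.resize(img[150:250,95:195+30],(520,400),interpolation=cv2.INTER_CUBIC)
cv2.imwrite('pics/c1.png',np.vstack([np.hstack([c1,cv2.resize(c2,(400,308)) if 0 else c2[:,:400]])]))
for q in ['nut0_center','nut1_center']:
  for c in('top','scene'):
    print(c,[(np.round(d['point'],3).tolist(),round(d['score'],2)) for d in spotter.find_in(q,c)])
for p in[(285.4,177.3),(319.4,184.3)]: print(ray_z(b,*p,0.015))
obs={(0,0,0):[(.549,.146),(.55,.145),(.547,.143),(.549,.148)],(-66,0,0):[(.485,.15),(.484,.159)],(-66,-50,0):[(.477,.104),(.477,.106)],(-66,90,0):[(.494,.241),(.492,.243)]}
def f(p):
  c,s=np.cos(p[2]),np.sin(p[2]); r=[]
  for k,v in obs.items():
    for o in v: r+=[p[0]+(c*k[0]-s*k[1])/1e3-o[0],p[1]+(s*k[0]+c*k[1])/1e3-o[1]]
  return r
s=least_squares(f,[.55,.146,-.1]);print(s.x,np.degrees(s.x[2]),np.abs(s.fun).max())
E
```

```text
top []
scene [([0.546, 0.108, 0.065], 0.55)]
top [([0.518, -0.316, 0.016], 0.53), ([0.698, -0.212, 0.021], 0.45), ([0.542, 0.141, 0.071], 0.42)]
scene [([0.596, -0.324, 0.015], 0.66), ([0.517, -0.325, 0.014], 0.49), ([0.412, -0.214, 0.016], 0.49), ([0.697, -0.216, 0.009], 0.42), ([0.603, -0.255, 0.011], 0.41), ([0.548, 0.105, 0.073], 0.19)]
[ 0.61743002 -0.15399082  0.015     ]
[ 0.59984631 -0.25078439  0.015     ]
[ 0.54877315  0.14586429 -0.11876546] -6.804759502408579 0.005315603004888314
```

View pics/c1.png

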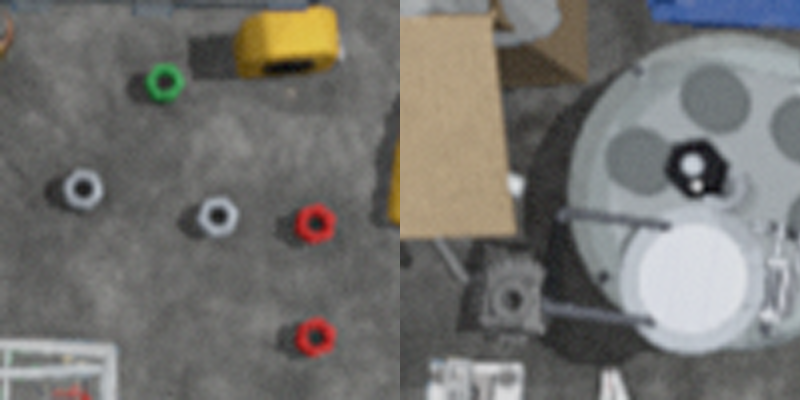

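Two grey steel nuts, at crop (83,188) and (218,216), fit the description. The green one (165,82) and red ones (316,223), (316,338) are look-alikes to leave alone. I'll move up over the magazine for a closer look with the wrist camera.

Request:
drive_tool(targets=[[0.01,0.04,0.024,-2.2],[0.01,0.04,0.024,-2.2],[0.01,0.04,0.024,-2.2],[0.015,0.045,0.024,-2.2],[0.015,0.045,0.02,-2.2]], jaw=0.03)

```text
clock: 2.17
position: [0.3149, -0.3042, 0.421]
ee_rot: [0.001, 0.991, 0.132, 0.0]
contact_force: [1.1, 0.3, -0.1]
width: 0.0299
```

Request:
drive_tool(targets=[[0.017,0.045,0,-2.2],[0.017,0.045,0,-2.2],[0.017,0.045,0,-2.2],[0.017,0.045,0,-2.2],[0.017,0.045,0,-2.2]])

```text
clock: 2.8
position: [0.3999, -0.079, 0.4202]
ee_rot: [0.0, 0.999, 0.037, 0.0]
contact_force: [0.6, -0.1, 0.4]
width: 0.0302
```

Request:
drive_tool(targets=[[0.02,0.045,0,-2.2],[0.02,0.045,0,-2.2],[0.02,0.045,0,-2.2],[0.02,0.045,0,-2.2],[0.02,0.021,0,-2.3]])

```text
clock: 3.42
position: [0.4999, 0.1228, 0.42]
ee_rot: [-0.0, 0.998, -0.059, 0.0]
contact_force: [0.0, -1.4, 0.3]
width: 0.0301
```

```bash
cat >> h.py <<'E'
def projw(im,X):
    c=im['R']@np.array(X,float)+im['t']; K=im['intrinsics']; th=np.arctan2(np.hypot(c[0],c[1]),c[2]); ph=np.arctan2(c[1],c[0])
    return K[0,2]+K[0,0]*th*np.cos(ph), K[1,2]+K[1,1]*th*np.sin(ph)
def ray_w(im,u,v,z):
    K=im['intrinsics']; a,b=(u-K[0,2])/K[0,0],(v-K[1,2])/K[1,1]; th=np.hypot(a,b)
    d=im['R'].T@np.array([np.sin(th)*a/th,np.sin(th)*b/th,np.cos(th)]); o=-im['R'].T@im['t']
    return o+d*(z-o[2])/d[2]
def state():
    s=sensors.get_state(); q=s['ee_rot']; a=np.degrees(2*np.arctan2(q[2],q[1]))
    print('t',round(s['clock'],2),'tcp',np.round(s['position'],4),'yaw_y',round((a-90)%180,2),'F',np.round(s['contact_force'],1),'w',round(s['width'],4),'q',np.round(s['qpos'],2)); return s
P=[.54877315,.14586429,-.11876546]
def mag(x,y,z):
    c,s=np.cos(P[2]),np.sin(P[2]); return np.array([P[0]+(c*x-s*y)/1e3,P[1]+(s*x+c*y)/1e3,z/1e3])
E
python3 - <<'E'
from h import *
state()
w=save('wrist','w1.png')
img=cv2.imread('pics/w1.png')
for n,p in dict(mouth=(-66,0,120),hinge=(-66,-50,122),bar=(-66,90,124),knob=(0,0,180)).items():
    u=projw(w,mag(*p)); print(n,u,mag(*p)); 
    cv2.circle(img,(int(u[0]),int(u[1])),2,(255,0,255),-1)
cv2.imwrite('pics/w1m.png',cv2.resize(img,(800,600)))
for q in ['hopper_mouth','flap_hinge','flap_bar','knob_grip','cup0','magazine']:
    print(q,[(np.round(d['point'],3).tolist(),round(d['score'],2)) for d in spotter.landmark_of(q,'wrist')][:6])
E
```

```text
t 3.42 tcp [0.4999 0.1228 0.42  ] yaw_y 83.27 F [ 0.  -1.4  0.3] w 0.0301 q [0.11 0.14 1.4  0.   1.6  1.79]
mouth (np.float64(234.17357158540554), np.float64(173.54358052840487)) [0.48323808 0.1536844  0.12      ]
hinge (np.float64(272.80871870068523), np.float64(173.9902233525124)) [0.47731375 0.10403661 0.122     ]
bar (np.float64(166.47323102678962), np.float64(174.75539485327113)) [0.49390186 0.24305041 0.124     ]
knob (np.float64(229.24901240979852), np.float64(128.28593488523921)) [0.54877315 0.14586429 0.18      ]
hopper_mouth [([0.485, 0.153, 0.121], 0.88), ([0.727, -0.3, -0.0], 0.32)]
flap_hinge [([0.477, 0.101, 0.12], 0.76), ([0.603, -0.25, 0.013], 0.58)]
flap_bar [([0.492, 0.247, 0.121], 0.71)]
knob_grip [([0.545, 0.144, 0.17], 0.75)]
cup0 []
magazine [([0.547, 0.149, 0.002], 0.9), ([0.41, -0.208, -0.006], 0.51)]
```

View pics/w1m.png

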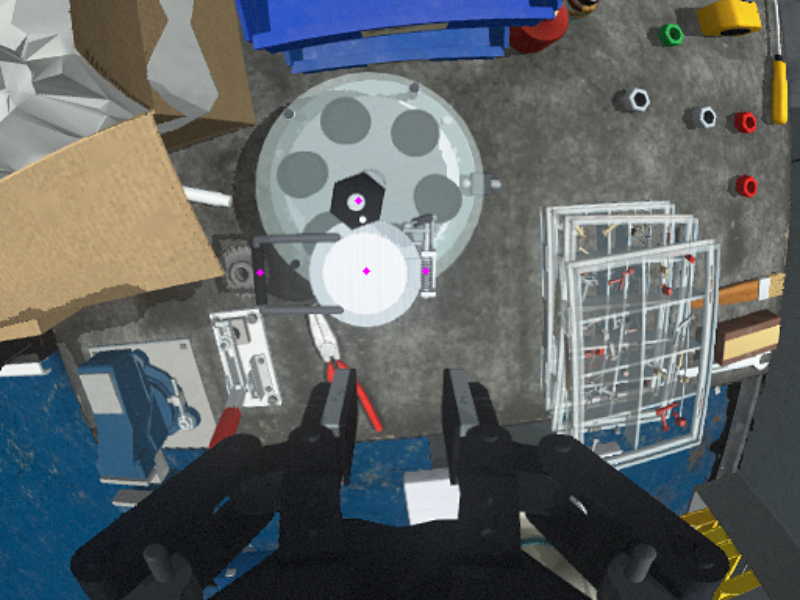

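Wrist view: the projected model points sit on the mouth (366,271), hinge (426,271), bar (260,272) and knob (358,200), so the pose fit is good. The cardboard flap corner at (222,272) is close to the bar, so I'll triangulate its height.

```bash
python3 - <<'E'
from h import *
w=cams.get_image('wrist'); t=cams.get_image('top')
def tri(uw,ut):
    best=min(((np.linalg.norm(ray_w(w,*uw,z)-ray_z(t,*ut,z)),z) for z in np.arange(0,.4,.005)))
    return best, ray_w(w,*uw,best[1])
print(tri((142,173.5),(123.7,208.7)))
print(tri((97.5,72.5),(119,154)))
# nuts, wrist
for p in [(637,100),(706,117)]: print(ray_w(w,p[0]*.64,p[1]*.64,.02))
for q in ['nut1_center']: print([(np.round(d['point'],3).tolist(),round(d['score'],2)) for d in spotter.landmark_of(q,'wrist')])
E
```

```text
((np.float64(0.003034642017629779), np.float64(0.15)), array([0.50531927, 0.2625442 , 0.15      ]))
((np.float64(0.0007817789175798916), np.float64(0.23)), array([0.62753339, 0.25518595, 0.23      ]))
[ 0.61552975 -0.15286251  0.02      ]
[ 0.59877923 -0.24917745  0.02      ]
[([0.596, -0.316, 0.01], 0.71), ([0.697, -0.215, 0.008], 0.69), ([0.514, -0.315, 0.013], 0.49), ([0.606, -0.248, 0.012], 0.45)]
```

Request:
drive_tool(targets=[[-0.004,0.03,-0.02,0],[-0.004,0.03,-0.035,0],[-0.004,0.03,-0.035,0],[-0.004,0.03,-0.035,0],[-0.0019,0.0017,-0.035,0]], jaw=0.026)

```text
clock: 4.55
position: [0.4814, 0.2434, 0.2591]
ee_rot: [-0.0, 0.998, -0.059, 0.0]
contact_force: [0.2, -0.1, -0.8]
width: 0.026
```

```bash
python3 - <<'E'
from h import *
s=state()
w=save('wrist','w2.png'); print('cam',-w['R'].T@w['t']-s['position'])
img=cv2.imread('pics/w2.png')
for p in [mag(-66,90,124),mag(-91,90,124),mag(-41,90,124),mag(-78,90,124),(.505,.2625,.15)]:
    u=projw(w,p); print(u); cv2.circle(img,(int(u[0]),int(u[1])),2,(255,0,255),-1)
cv2.imwrite('pics/w2m.png',cv2.resize(img,(800,600)))
print([(np.round(d['point'],3).tolist(),round(d['score'],2)) for d in spotter.landmark_of('flap_bar','wrist')])
E
```

```text
t 4.55 tcp [0.4814 0.2434 0.2591] yaw_y 83.28 F [ 0.2 -0.1 -0.8] w 0.026 q [0.34 0.25 1.65 0.   1.23 2.03]
cam [ 0.08175411 -0.00845762  0.07150409]
(np.float64(255.57859603649894), np.float64(190.5102573625071))
(np.float64(255.52572954938327), np.float64(221.5467189476256))
(np.float64(255.633927570951), np.float64(157.13039284163824))
(np.float64(255.55284402236833), np.float64(205.72893999678018))
(np.float64(223.567018101416), np.float64(190.5561824006127))
[([0.488, 0.246, 0.122], 0.9)]
```

View pics/w2m.png

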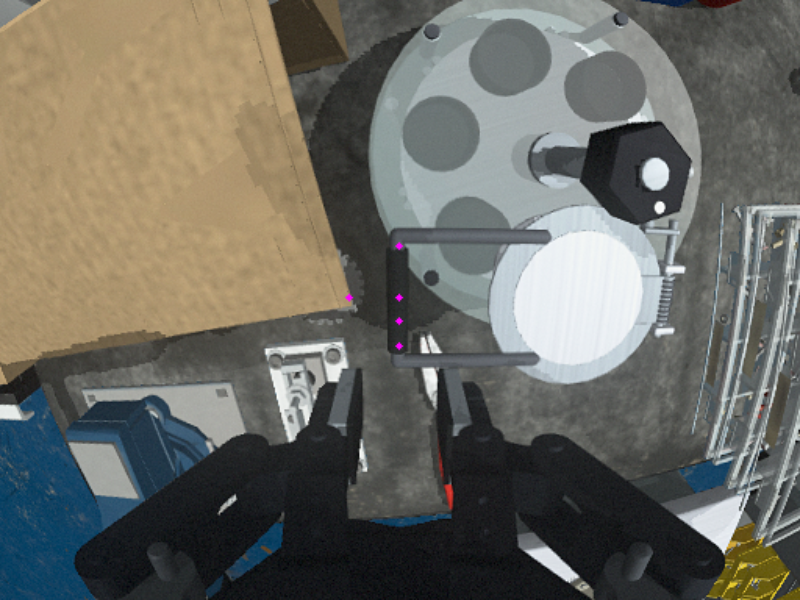

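Wrist view: the bar at (399,300) lies exactly on the marks, and the cardboard corner at (350,297) is clear on the +x side of the fingers. I'll descend and pinch.

Request:
drive_tool(targets=[[0,0.0005,-0.02,0],[0,0,-0.02,0],[0,0,-0.018,0],[0,0,-0.012,0],[0,0,-0.004,0]])

```text
clock: 5.28
position: [0.4822, 0.2423, 0.1863]
ee_rot: [-0.0, 0.998, -0.06, 0.0]
contact_force: [0.0, -0.2, 0.6]
width: 0.0258
```

Request:
drive_tool(targets=[[0,0,0,0],[0,0,0,0],[0,0,0,0],[0,0,0,0],[0,0,0,0]], jaw=0.0, force=40)

```text
clock: 5.9
position: [0.4823, 0.2441, 0.1866]
ee_rot: [-0.002, 0.998, -0.06, 0.001]
contact_force: [0.1, 5.0, -2.6]
width: 0.0083
```

```bash
python3 - <<'E'
from h import *
s=state()
g=s['position']; 
# arc rows
y=np.array([-np.sin(P[2]),np.cos(P[2])])
th=np.r_[np.linspace(0,2.1,26)]
pts=np.array([[*( .14*np.cos(t)*y), .14*np.sin(t)] for t in th]); print(np.round(np.diff(pts,axis=0),4).tolist())
E
```

```text
t 5.9 tcp [0.4823 0.2441 0.1866] yaw_y 83.16 F [ 0.1  5.  -2.6] w 0.0083 q [0.34 0.32 1.76 0.   1.06 2.03]
[[-0.0001, -0.0005, 0.0117], [-0.0002, -0.0015, 0.0117], [-0.0003, -0.0024, 0.0115], [-0.0004, -0.0034, 0.0113], [-0.0005, -0.0043, 0.0109], [-0.0006, -0.0052, 0.0105], [-0.0007, -0.0061, 0.01], [-0.0008, -0.0069, 0.0095], [-0.0009, -0.0076, 0.0089], [-0.001, -0.0084, 0.0082], [-0.0011, -0.009, 0.0075], [-0.0011, -0.0096, 0.0067], [-0.0012, -0.0101, 0.0058], [-0.0013, -0.0106, 0.005], [-0.0013, -0.011, 0.0041], [-0.0013, -0.0113, 0.0031], [-0.0014, -0.0115, 0.0022], [-0.0014, -0.0116, 0.0012], [-0.0014, -0.0117, 0.0002], [-0.0014, -0.0116, -0.0008], [-0.0014, -0.0115, -0.0018], [-0.0014, -0.0114, -0.0027], [-0.0013, -0.0111, -0.0037], [-0.0013, -0.0107, -0.0046], [-0.0012, -0.0103, -0.0055]]
```

Request:
drive_tool(targets=[[-0.0001,-0.0005,0.0117,0],[-0.0002,-0.0015,0.0117,0],[-0.0003,-0.0024,0.0115,0],[-0.0004,-0.0034,0.0113,0],[-0.0005,-0.0043,0.0109,0]])

```text
clock: 6.52
position: [0.4808, 0.2317, 0.2443]
ee_rot: [-0.002, 0.998, -0.059, 0.001]
contact_force: [0.4, 3.6, -1.4]
width: 0.0081
```

Request:
drive_tool(targets=[[-0.0006,-0.0052,0.0105,0],[-0.0007,-0.0061,0.01,0],[-0.0008,-0.0069,0.0095,0],[-0.0009,-0.0076,0.0089,0],[-0.001,-0.0084,0.0082,0]])

```text
clock: 7.15
position: [0.4769, 0.1978, 0.2922]
ee_rot: [-0.003, 0.998, -0.059, 0.002]
contact_force: [0.6, 5.7, 1.4]
width: 0.0081
```

Request:
drive_tool(targets=[[-0.0011,-0.009,0.0075,0],[-0.0011,-0.0096,0.0067,0],[-0.0012,-0.0101,0.0058,0],[-0.0013,-0.0106,0.005,0],[-0.0013,-0.011,0.0041,0]])

```text
clock: 7.78
position: [0.4711, 0.1473, 0.3225]
ee_rot: [-0.003, 0.998, -0.059, 0.003]
contact_force: [-0.0, 5.2, 6.7]
width: 0.0082
```

Request:
drive_tool(targets=[[-0.0013,-0.0113,0.0031,0],[-0.0014,-0.0115,0.0022,0],[-0.0014,-0.0116,0.0012,0],[-0.0014,-0.0117,0.0002,0],[-0.0014,-0.0116,-0.0008,0]])

```text
clock: 8.4
position: [0.4644, 0.0874, 0.3263]
ee_rot: [0.0, 0.998, -0.059, 0.002]
contact_force: [3.8, 1.3, 3.8]
width: 0.0081
```

Request:
drive_tool(targets=[[-0.0014,-0.0115,-0.0018,0],[-0.0014,-0.0114,-0.0027,0],[-0.0013,-0.0111,-0.0037,0],[-0.0013,-0.0107,-0.0046,0],[0,0,0,0]])

```text
clock: 9.02
position: [0.4589, 0.0418, 0.3119]
ee_rot: [0.001, 0.998, -0.06, 0.001]
contact_force: [5.7, -1.1, 2.0]
width: 0.008
```

```bash
python3 - <<'E'
from h import *
state(); print(mag(-66,-50-140*.5,122+121), mag(-78,-120,243))
w=save('wrist','w3.png'); t=cams.get_image('top')
cv2.imwrite('pics/w3m.png',np.hstack([cv2.imread('pics/w3.png')[:,50:],cv2.resize(t['color'][140:260,90:210,::-1],(338,384))[:,:338]]))
E
```

```text
t 9.03 tcp [0.4589 0.0418 0.3119] yaw_y 83.12 F [ 5.7 -1.1  2. ] w 0.008 q [-0.06  0.1   1.72 -0.    1.33  1.63]
[0.4690197  0.03452972 0.243     ] [0.45710423 0.03595155 0.243     ]
```

View pics/w3m.png

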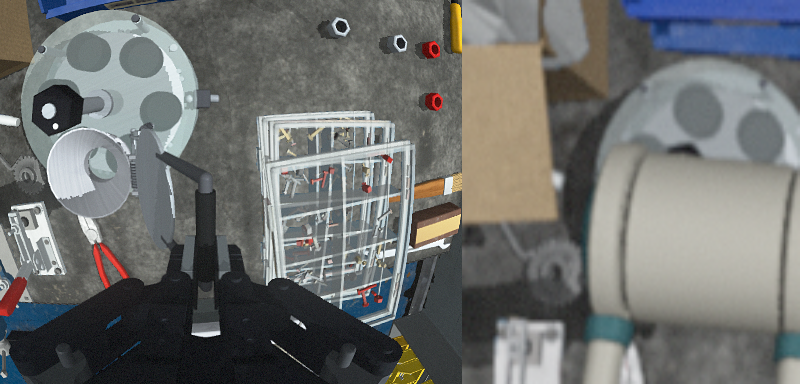

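The flap is at about 2.05 rad and held. I'll release it, rise clear and move beside the knob.

Request:
drive_tool(targets=[[0,-0.003,0,0],[0,-0.002,0,0],[0,0,0,0],[0,0,0.02,0],[0,0,0.035,0]], jaw=0.03)

```text
clock: 9.75
position: [0.4568, 0.0388, 0.3665]
ee_rot: [-0.0, 0.998, -0.059, -0.002]
contact_force: [0.5, 0.1, 0.4]
width: 0.03
```

Request:
drive_tool(targets=[[0.01,0.03,0.02,0],[0.01,0.025,0.01,0],[0.01,0.025,0,0],[0.01,0.025,0,0],[0,0,0,0]], jaw=0.06)

```text
clock: 10.38
position: [0.4979, 0.1449, 0.3967]
ee_rot: [0.0, 0.998, -0.058, -0.001]
contact_force: [-0.7, -0.3, 0.4]
width: 0.0597
```

```bash
cat >> h.py <<'E'
def turntable(w,show=None):
    """angle of turntable from white dot; rectify knob top plane z=.18 seen by wrist"""
    n=160; xs=np.linspace(-.03,.03,n)
    m=np.array([[projw(w,(P[0]+x,P[1]+y,.18)) for x in xs] for y in xs],np.float32)
    r=cv2.remap(w['color'],m[...,0],m[...,1],cv2.INTER_LINEAR)
    if show: cv2.imwrite('pics/'+show,cv2.resize(r[::-1,:,::-1],(480,480)))
    return r,xs
E
python3 - <<'E'
from h import *
state(); w=cams.get_image('wrist'); r,xs=turntable(w,'k1.png')
g=r.min(2)
n,l,st,ce=cv2.connectedComponentsWithStats((g>150).astype(np.uint8))
for i in range(1,n):
    if st[i,4]>10:
        x,y=np.interp(ce[i],range(160),xs); print(st[i,4],round(x*1e3,1),round(y*1e3,1),np.degrees(np.arctan2(y,x)))
print([(np.round(d['point'],3).tolist(),round(d['score'],2)) for q in('flap_bar','knob_grip') for d in spotter.landmark_of(q,'wrist')])
E
```

```text
t 10.38 tcp [0.4979 0.1449 0.3967] yaw_y 83.33 F [-0.7 -0.3  0.4] w 0.0597 q [0.15 0.15 1.44 0.   1.55 1.84]
14117 2.7 -1.8 -33.245674601078306
735 -0.5 1.7 106.18249001087945
122 -12.8 -1.0 -175.55675106706255
[([0.466, 0.036, 0.242], 0.63), ([0.544, 0.147, 0.165], 0.84)]
```

View pics/k1.png

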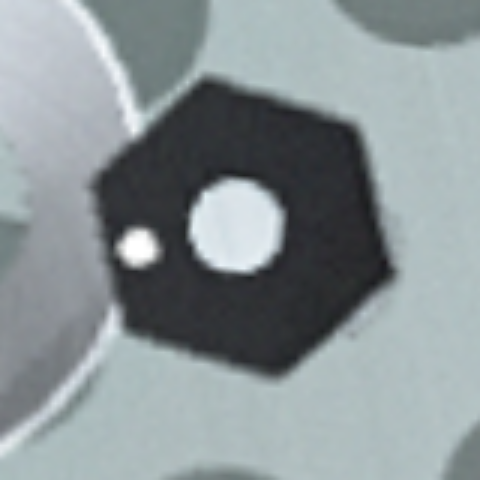

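The knob's white dot is at (138,247) and its centre at (236,225), so the turntable angle is about +19° (station 0 is 19° clockwise). The flap bar shows at its open pose. I'll move onto the knob.

Request:
drive_tool(targets=[[0.0101,0.0005,-0.015,9.8],[0.0101,0.0004,-0.015,9.8],[0.0101,0.0004,-0.015,9.8],[0.0101,0.0004,-0.015,9.8],[0.01,0.0004,-0.015,9.8]], jaw=0.052)

```text
clock: 11.15
position: [0.5482, 0.1446, 0.322]
ee_rot: [0.0, 0.932, 0.362, -0.0]
contact_force: [0.1, -1.0, -0.4]
width: 0.0519
```

Request:
drive_tool(targets=[[0,0,-0.03,0],[0,0,-0.03,0],[0,0,-0.025,0],[0,0,-0.015,0],[0,0,0,0]])

```text
clock: 11.78
position: [0.5478, 0.1451, 0.2216]
ee_rot: [-0.0, 0.933, 0.36, -0.001]
contact_force: [0.9, 0.1, -0.4]
width: 0.0521
```

Request:
drive_tool(targets=[[0,0,0,0],[0,0,0,0],[0,0,0,0],[0,0,0,0],[0,0,0,0]], jaw=0.0)

```text
clock: 12.4
position: [0.5486, 0.146, 0.2236]
ee_rot: [0.0, 0.933, 0.36, 0.001]
contact_force: [-2.0, 0.4, 5.8]
width: 0.0333
```

```bash
python3 - <<'E'
from h import *
s=state();print(s['moment'])
E
```

```text
t 12.4 tcp [0.5486 0.146  0.2236] yaw_y 132.19 F [-2.   0.4  5.8] w 0.0333 q [0.14 0.32 1.65 0.   1.17 0.97]
[ 0.2170836   0.41019173 -0.03885008]
```

Request:
drive_tool(targets=[[0,0,0,-5],[0,0,0,-5],[0,0,0,-5],[0,0,0,-4],[0,0,0,0]])

```text
clock: 13.02
position: [0.5485, 0.1462, 0.2236]
ee_rot: [-0.0, 0.98, 0.201, 0.001]
contact_force: [-2.7, 1.5, 5.7]
width: 0.0335
```

Request:
drive_tool(targets=[[0,0,0,0],[0,0,0,0],[0,0,0,0],[0,0,0.03,0],[0,0,0.05,0]], jaw=0.052)

```text
clock: 13.65
position: [0.5475, 0.1455, 0.3012]
ee_rot: [-0.0, 0.98, 0.201, -0.002]
contact_force: [0.9, -0.6, 0.2]
width: 0.0522
```

Request:
drive_tool(targets=[[-0.0101,0,0.02,-6],[-0.0101,0,0.02,-6],[-0.01,0,0.02,-6],[-0.01,0,0.02,-6],[-0.01,0,0.01,-6]])

```text
clock: 14.28
position: [0.4982, 0.1457, 0.3934]
ee_rot: [-0.0, 0.998, -0.061, 0.001]
contact_force: [0.2, -0.2, 0.7]
width: 0.0517
```

```bash
cat >> h.py <<'E'
def hexang(w,f=None):
    r,xs=turntable(w,f); m=(r.max(2)<75).astype(np.uint8)
    c=max(cv2.findContours(m,cv2.RETR_EXTERNAL,cv2.CHAIN_APPROX_NONE)[0],key=cv2.contourArea); h=cv2.convexHull(c)[:,0].astype(float)
    ctr=cv2.moments(c); ctr=np.array([ctr['m10'],ctr['m01']])/ctr['m00']
    A=np.radians(np.arange(0,60,.25)); wd=[sum(np.ptp(h@[np.cos(a+k*np.pi/3),np.sin(a+k*np.pi/3)]) for k in range(3)) for a in A]
    g=r.min(2); n,l,st,ce=cv2.connectedComponentsWithStats((g>150).astype(np.uint8)); hub=[ce[i] for i in range(1,n) if 450<st[i,4]<1100]
    dots=[np.degrees(np.arctan2(*(ce[i]-ctr)[::-1])) for i in range(1,n) if 60<st[i,4]<250 and np.linalg.norm(ce[i]-ctr)<45]
    print('hex flat mod60',np.degrees(A[np.argmin(wd)]),'ctr mm',(ctr-79.5)*60/159,'dot deg',dots,'station normal mod60',np.degrees(P[2])%60)
E
python3 - <<'E'
from h import *
state(); hexang(cams.get_image('wrist'),'k2.png')
E
```

```text
t 14.28 tcp [0.4982 0.1457 0.3934] yaw_y 82.98 F [ 0.2 -0.2  0.7] w 0.0517 q [ 0.15  0.15  1.45 -0.    1.54  1.84]
hex flat mod60 53.25 ctr mm [0.25762636 1.47156039] dot deg [np.float64(173.00014138209283)] station normal mod60 53.195240390070204
```

The dot is at 173°, matching the hopper direction of 173.2°, so station 0 is clicked in. Now on to the nuts.

Request:
drive_tool(targets=[[0.01,-0.045,0,0],[0.01,-0.045,0,0],[0.01,-0.045,0,0],[0.01,-0.045,0,0],[0.007,-0.045,-0.02,0]], jaw=0.045)

```text
clock: 14.95
position: [0.5464, -0.0812, 0.373]
ee_rot: [0.0, 0.998, -0.059, 0.002]
contact_force: [0.8, -0.8, -0.2]
width: 0.0448
```

Request:
drive_tool(targets=[[0,-0.045,-0.04,0],[0,-0.026,-0.05,0],[0,0,-0.04,0],[0,0,-0.01,0],[0,0,0,0]])

```text
clock: 15.58
position: [0.5455, -0.1502, 0.2324]
ee_rot: [-0.0, 0.998, -0.059, -0.0]
contact_force: [-0.6, -0.0, 0.1]
width: 0.0453
```

```bash
cat >> h.py <<'E'
def nut(w,xy,f=None,it=3):
    """refine nut pose around xy: rectify plane z=.02, segment bright metal top face"""
    c0=np.array(xy,float)
    for _ in range(it):
        n=160; xs=np.linspace(-.025,.025,n)
        m=np.array([[projw(w,(c0[0]+x,c0[1]+y,.02)) for x in xs] for y in xs],np.float32)
        r=cv2.remap(w['color'],m[...,0],m[...,1],cv2.INTER_LINEAR)
        k=(r.min(2)>135).astype(np.uint8)
        c=max(cv2.findContours(k,cv2.RETR_EXTERNAL,cv2.CHAIN_APPROX_NONE)[0],key=cv2.contourArea)
        h=cv2.convexHull(c)[:,0].astype(float); M=cv2.moments(cv2.convexHull(c)); ctr=np.array([M['m10'],M['m01']])/M['m00']
        c0=c0+(ctr-79.5)*.05/159
    A=np.radians(np.arange(0,60,.25)); wd=[sum(np.ptp(h@[np.cos(a+q*np.pi/3),np.sin(a+q*np.pi/3)]) for q in range(3)) for a in A]; i=np.argmin(wd)
    if f: cv2.imwrite('pics/'+f,cv2.resize(np.hstack([r[::-1,:,::-1],np.dstack([k[::-1]*255]*3)]),(800,400)))
    print('nut',np.round(c0,4),'flat mod60',np.degrees(A[i]),'flats mm',wd[i]/3*50/159)
E
python3 - <<'E'
from h import *
state(); w=save('wrist','w4.png'); nut(w,(.6155,-.153),'n1.png'); 
try: nut(w,(.599,-.249),'n2.png')
except Exception as e: print(e)
a=cv2.imread('pics/n1.png');b=cv2.imread('pics/n2.png'); cv2.imwrite('pics/n4.png',np.vstack([np.hstack([cv2.resize(a,(400,200)),cv2.resize(b,(400,200))]),np.hstack([cv2.imread('pics/w4.png')[:,:],np.zeros((384,288,3),np.uint8)])]))
E
```

```text
t 15.57 tcp [ 0.5455 -0.1502  0.2324] yaw_y 83.24 F [-0.6 -0.   0.1] w 0.0453 q [-0.39  0.31  1.64 -0.    1.19  1.3 ]
nut [ 0.6187 -0.1515] flat mod60 48.5 flats mm 24.592752634401123
nut [ 0.6015 -0.2471] flat mod60 12.5 flats mm 24.723368025099987
```

View pics/n4.png

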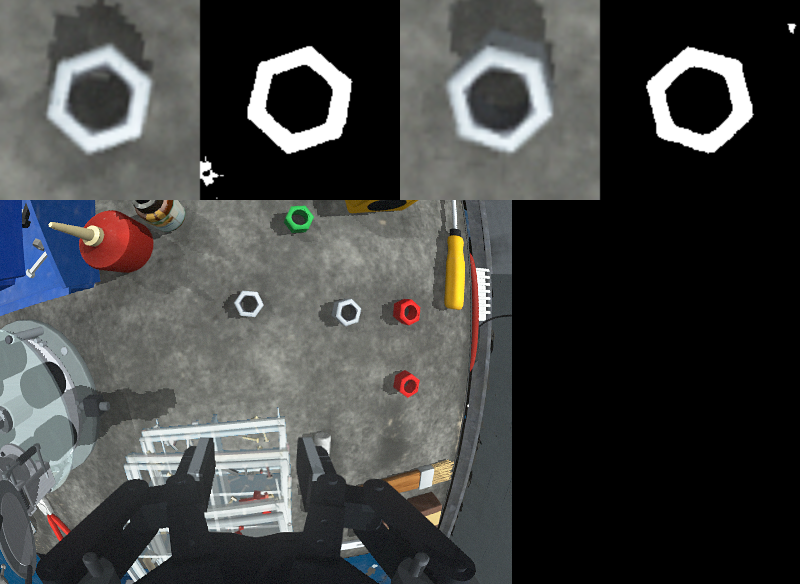

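Both grey nuts are segmented cleanly at 24.6 mm across flats. Nut A is at wrist (249,303) and nut B at (348,312), with the red and green ones apart from them. I'll pick A.

Request:
drive_tool(targets=[[0.0182,-0.0003,-0.012,6.3],[0.0182,-0.0003,-0.012,6.3],[0.0182,-0.0003,-0.012,6.3],[0.0183,-0.0003,-0.012,6.3],[0,0,-0.012,0]], jaw=0.045)

```text
clock: 16.25
position: [0.6203, -0.1515, 0.1739]
ee_rot: [0.001, 0.987, 0.16, 0.002]
contact_force: [-0.8, -0.7, -0.4]
width: 0.0451
```

Request:
drive_tool(targets=[[0,0,-0.03,0],[0,0,-0.03,0],[0,0,-0.023,0],[0,0,-0.012,0],[0,0,0,0]])

```text
clock: 16.88
position: [0.6177, -0.1513, 0.0773]
ee_rot: [-0.0, 0.987, 0.159, -0.0]
contact_force: [-0.8, -1.6, 0.2]
width: 0.0449
```

```bash
python3 - <<'E'
from h import *
state()
E
```

```text
t 16.88 tcp [ 0.6177 -0.1513  0.0773] yaw_y 108.35 F [-0.8 -1.6  0.2] w 0.0449 q [-0.35  0.56  1.66 -0.    0.92  0.9 ]
```

Request:
drive_tool(targets=[[0,0,0,0],[0,0,0,0],[0,0,0,0],[0,0,0,0],[0,0,0.02,0]], jaw=0.0, force=40)

```text
clock: 17.5
position: [0.617, -0.1511, 0.0964]
ee_rot: [-0.001, 0.987, 0.16, -0.001]
contact_force: [0.6, -0.4, -0.1]
width: 0.0227
```

Request:
drive_tool(targets=[[0,0,0.055,0],[0,0,0.055,0],[0,0,0.055,0],[0,0,0.055,0],[0,0,0.045,0]])

```text
clock: 18.12
position: [0.6179, -0.1514, 0.3649]
ee_rot: [0.0, 0.987, 0.16, 0.001]
contact_force: [0.3, 0.5, 0.4]
width: 0.0224
```

Request:
drive_tool(targets=[[-0.012,0.045,0,-5],[-0.012,0.045,0,-5],[-0.015,0.045,0,-5],[-0.02,0.045,0,-5],[-0.02,0.045,0,-5]])

```text
clock: 18.75
position: [0.538, 0.0749, 0.3621]
ee_rot: [-0.0, 0.998, -0.059, -0.0]
contact_force: [0.5, 0.5, -0.9]
width: 0.023
```

Request:
drive_tool(targets=[[-0.025,0.045,0,0],[-0.031,0.034,0,0],[0,0,0,0],[0,0,0,0],[0,0,0,0]])

```text
clock: 19.38
position: [0.4838, 0.1517, 0.3622]
ee_rot: [0.0, 0.998, -0.058, 0.0]
contact_force: [0.5, 0.2, -0.6]
width: 0.0226
```

```bash
python3 - <<'E'
from h import *
state();print(mag(-66,0,120))
E
```

```text
t 19.38 tcp [0.4838 0.1517 0.3622] yaw_y 83.31 F [ 0.5  0.2 -0.6] w 0.0226 q [ 0.17  0.14  1.54 -0.    1.46  1.85]
[0.48323808 0.1536844  0.12      ]
```

Request:
drive_tool(targets=[[-0.0005,0.002,-0.05,0],[0,0,-0.045,0],[0,0,-0.045,0],[0,0,-0.03,0],[0,0,0,0]])

```text
clock: 20.0
position: [0.4817, 0.1534, 0.19]
ee_rot: [0.001, 0.998, -0.058, -0.003]
contact_force: [-0.3, 0.9, 1.0]
width: 0.0229
```

Request:
drive_tool(targets=[[0,0,0,0],[0,0,0,0],[0,0,0,0],[0,0,0,0],[0,0,0.03,0]], jaw=0.042)

```text
clock: 20.62
position: [0.4811, 0.1543, 0.221]
ee_rot: [0.001, 0.998, -0.058, -0.002]
contact_force: [0.0, 0.5, -1.0]
width: 0.0418
```

Request:
drive_tool(targets=[[0,0,0.05,0],[0,0,0.05,0],[0,0,0.04,0],[0,0,0,0],[0,0,0,0]])

```text
clock: 21.25
position: [0.482, 0.1545, 0.3618]
ee_rot: [0.0, 0.998, -0.058, -0.0]
contact_force: [0.4, -0.1, 0.2]
width: 0.0417
```

```bash
python3 - <<'E'
from h import *
state(); w=save('wrist','w5.png')
n=200; c=mag(-66,0,58); xs=np.linspace(-.06,.06,n)
m=np.array([[projw(w,(c[0]+x,c[1]+y,.06)) for x in xs] for y in xs],np.float32)
r=cv2.remap(w['color'],m[...,0],m[...,1],cv2.INTER_LINEAR)[::-1,:,::-1]
cv2.imwrite('pics/m5.png',np.hstack([cv2.resize(r,(384,384)),cv2.resize(w['color'][80:240,150:310,::-1],(384,384))])); hexang(w)
E
```

```text
t 21.25 tcp [0.482  0.1545 0.3618] yaw_y 83.39 F [ 0.4 -0.1  0.2] w 0.0417 q [ 0.17  0.14  1.54 -0.    1.46  1.86]
hex flat mod60 53.5 ctr mm [-0.09611998  1.62808902] dot deg [np.float64(173.80691847925425)] station normal mod60 53.195240390070204
```

View pics/m5.png

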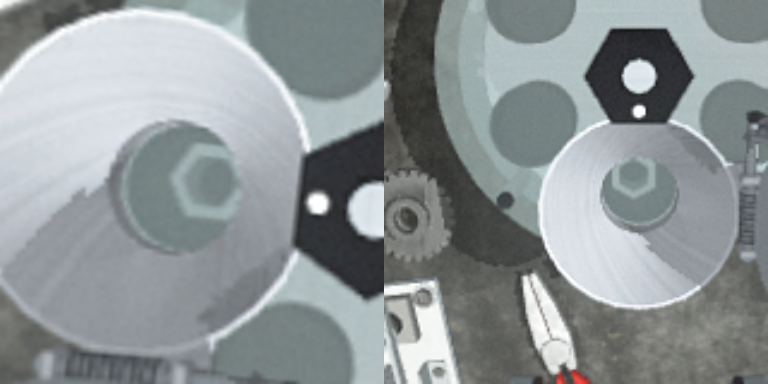

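The nut lies flat in the cup at (208,180) and the dot is still on station. I'll turn the carousel on by 60°.

Request:
drive_tool(targets=[[0.0133,-0.0016,-0.008,6],[0.0133,-0.0016,-0.008,6],[0.0133,-0.0016,-0.008,6],[0.0132,-0.0016,-0.008,6],[0.0132,-0.0016,-0.008,5.8]], jaw=0.052)

```text
clock: 21.92
position: [0.5485, 0.1464, 0.32]
ee_rot: [-0.0, 0.979, 0.203, -0.002]
contact_force: [-0.8, 0.6, 0.3]
width: 0.0518
```

Request:
drive_tool(targets=[[0,0,-0.03,0],[0,0,-0.03,0],[0,0,-0.025,0],[0,0,-0.014,0],[0,0,0,0]])

```text
clock: 22.55
position: [0.548, 0.1464, 0.2217]
ee_rot: [-0.0, 0.98, 0.201, -0.002]
contact_force: [0.0, -0.0, 0.2]
width: 0.0519
```

Request:
drive_tool(targets=[[0,0,0,0],[0,0,0,0],[0,0,0,0],[0,0,0,0],[0,0,0,0]], jaw=0.0, force=60)

```text
clock: 23.18
position: [0.5494, 0.1466, 0.2243]
ee_rot: [0.0, 0.98, 0.201, 0.001]
contact_force: [0.7, -0.2, 5.4]
width: 0.0327
```

```bash
python3 - <<'E'
from h import *
state()
E
```

```text
t 23.18 tcp [0.5494 0.1466 0.2243] yaw_y 113.19 F [ 0.7 -0.2  5.4] w 0.0327 q [ 0.14  0.32  1.65 -0.    1.17  1.3 ]
```

Request:
drive_tool(targets=[[0,0,0,6],[0,0,0,6],[0,0,0,6],[0,0,0,6],[0,0,0,6]])

```text
clock: 23.8
position: [0.5492, 0.1468, 0.2242]
ee_rot: [0.0, 0.894, 0.449, 0.001]
contact_force: [-0.2, -0.3, 5.5]
width: 0.0329
```

Request:
drive_tool(targets=[[0,0,0,8],[0,0,0,8],[0,0,0,8],[0,0,0,6],[0,0,0,0]])

```text
clock: 24.42
position: [0.549, 0.1469, 0.2243]
ee_rot: [0.0, 0.748, 0.664, 0.001]
contact_force: [0.3, 0.4, 6.3]
width: 0.0332
```

Request:
drive_tool(targets=[[0,0,0,0],[0,0,0,0],[0,0,0,0],[0,0,0.03,0],[0,0,0.05,0]], jaw=0.052)

```text
clock: 25.05
position: [0.5479, 0.1464, 0.3021]
ee_rot: [-0.001, 0.748, 0.664, -0.002]
contact_force: [0.4, 0.3, -0.9]
width: 0.0522
```

Request:
drive_tool(targets=[[-0.0101,0,0.02,-9],[-0.0101,0,0.02,-9],[-0.01,0,0.02,-9],[-0.01,0,0.02,-9],[-0.01,0,0.01,-9]])

```text
clock: 25.68
position: [0.4985, 0.1466, 0.3944]
ee_rot: [0.0, 0.946, 0.325, 0.001]
contact_force: [0.3, -0.5, 1.0]
width: 0.052
```

Request:
drive_tool(targets=[[0,0,0,-9],[0,0,0,-9],[0,0,0,-9],[0,0,0,-9],[0,0,0,-9]])

```text
clock: 26.3
position: [0.4986, 0.1465, 0.3931]
ee_rot: [0.0, 0.998, -0.062, -0.0]
contact_force: [0.4, -0.6, 0.5]
width: 0.0519
```

```bash
python3 - <<'E'
from h import *
state(); w=save('wrist','w6.png'); hexang(w)
for c in ('wrist','scene'): print([(np.round(d['point'],3).tolist(),round(d['score'],2)) for q in('flap_bar','nut0_center','nut1_center') for d in spotter.landmark_of(q,c)])
cv2.imwrite('pics/m6.png',cv2.resize(w['color'][40:240,130:330,::-1],(600,600)))
E
```

```text
t 26.3 tcp [0.4986 0.1465 0.3931] yaw_y 82.89 F [ 0.4 -0.6  0.5] w 0.0519 q [ 0.15  0.15  1.45 -0.    1.54  1.85]
hex flat mod60 53.0 ctr mm [0.23430063 1.44526008] dot deg [np.float64(-129.64299922888682)] station normal mod60 53.195240390070204
[([0.467, 0.034, 0.238], 0.74), ([0.411, -0.209, -0.002], 0.57), ([0.699, -0.034, -0.002], 0.22), ([0.699, -0.214, 0.011], 0.69), ([0.606, -0.249, 0.011], 0.67), ([0.594, -0.32, 0.013], 0.6), ([0.516, -0.317, 0.01], 0.47)]
[([0.492, 0.243, 0.123], 0.55), ([0.518, -0.322, 0.01], 0.52), ([0.697, -0.211, 0.008], 0.48), ([0.598, -0.322, 0.011], 0.43), ([0.602, -0.253, 0.006], 0.41), ([0.723, -0.081, 0.003], 0.19)]
```

View pics/m6.png

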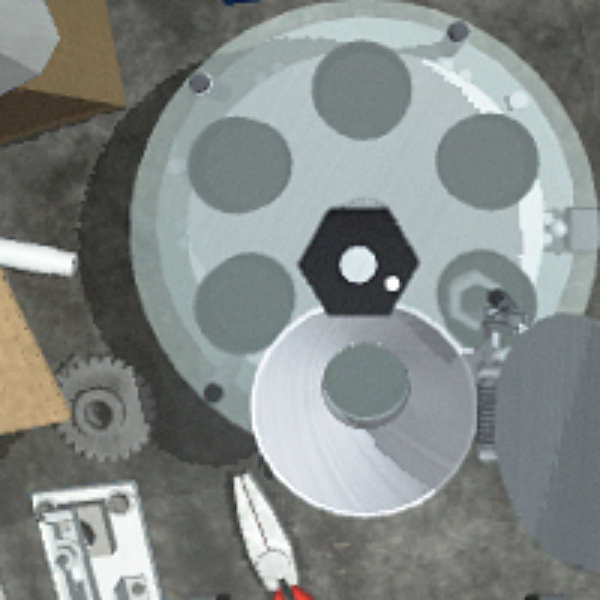

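Nut A rides in its cup at (480,300), the hex is on station and an empty cup is under the throat (365,385). Now nut B.

Request:
drive_tool(targets=[[0.008,-0.05,0,0],[0.008,-0.05,0,0],[0.008,-0.05,0,0],[0.007,-0.05,0,0],[0,-0.05,-0.01,0]], jaw=0.045)

```text
clock: 27.28
position: [0.5303, -0.1053, 0.3839]
ee_rot: [0.0, 0.998, -0.059, 0.001]
contact_force: [0.4, -0.4, -0.2]
width: 0.0453
```

Request:
drive_tool(targets=[[0,-0.05,-0.03,0],[0,-0.05,-0.05,0],[0,-0.03,-0.05,0],[0,0,-0.02,0],[0,0,0,0]])

```text
clock: 27.9
position: [0.5287, -0.2276, 0.2371]
ee_rot: [-0.001, 0.998, -0.06, -0.002]
contact_force: [-0.1, -0.3, 0.8]
width: 0.0452
```

```bash
python3 - <<'E'
from h import *
state(); w=save('wrist','w7.png'); nut(w,(.6015,-.2471),'n7.png')
E
```

```text
t 27.9 tcp [ 0.5287 -0.2276  0.2371] yaw_y 83.18 F [-0.1 -0.3  0.8] w 0.0452 q [-0.53  0.32  1.61  0.    1.22  1.16]
nut [ 0.6015 -0.2471] flat mod60 12.75 flats mm 24.509903690407388
```

Request:
drive_tool(targets=[[0.0182,-0.0049,0,-2.6],[0.0182,-0.0049,0,-2.6],[0.0182,-0.0049,0,-2.6],[0.0182,-0.0048,0,-2.7],[0,0,-0.02,0]])

```text
clock: 28.58
position: [0.6058, -0.2478, 0.2228]
ee_rot: [0.002, 0.989, -0.15, 0.004]
contact_force: [-0.6, 0.5, -0.1]
width: 0.0453
```

Request:
drive_tool(targets=[[0,0,-0.045,0],[0,0,-0.045,0],[0,0,-0.035,0],[0,0,-0.015,0],[0,0,0,0]])

```text
clock: 29.2
position: [0.603, -0.247, 0.0796]
ee_rot: [0.0, 0.989, -0.15, 0.0]
contact_force: [-0.2, 1.0, 1.7]
width: 0.0449
```

Request:
drive_tool(targets=[[0,0,0,0],[0,0,0,0],[0,0,0,0],[0,0,0,0],[0,0,0.02,0]], jaw=0.0, force=40)

```text
clock: 29.82
position: [0.6017, -0.2468, 0.0988]
ee_rot: [-0.0, 0.989, -0.151, -0.001]
contact_force: [0.6, 0.0, -1.1]
width: 0.0225
```

Request:
drive_tool(targets=[[0,0,0.055,0],[0,0,0.055,0],[0,0,0.055,0],[0,0,0.055,0],[0,0,0.045,0]])

```text
clock: 30.45
position: [0.6022, -0.2471, 0.3674]
ee_rot: [0.001, 0.989, -0.151, 0.001]
contact_force: [0.3, 0.1, -1.2]
width: 0.0227
```

Request:
drive_tool(targets=[[0,0.05,0,2],[0,0.05,0,2],[-0.012,0.05,0,2],[-0.017,0.05,0,2],[-0.02,0.05,0,2]])

```text
clock: 31.08
position: [0.5526, 0.0044, 0.3644]
ee_rot: [-0.0, 0.998, -0.063, 0.0]
contact_force: [1.0, -0.1, -0.4]
width: 0.0229
```

Request:
drive_tool(targets=[[-0.02,0.05,0,0],[-0.02,0.05,0,0],[-0.03,0.05,0,0],[0,0,0,0],[0,0,0,0]])

```text
clock: 31.7
position: [0.4835, 0.1526, 0.3645]
ee_rot: [0.0, 0.998, -0.063, 0.001]
contact_force: [0.9, -0.2, -1.0]
width: 0.0229
```

```bash
python3 - <<'E'
from h import *
state();print(mag(-66,0,120))
E
```

```text
t 31.7 tcp [0.4835 0.1526 0.3645] yaw_y 82.73 F [ 0.9 -0.2 -1. ] w 0.0229 q [ 0.17  0.14  1.53 -0.    1.47  1.87]
[0.48323808 0.1536844  0.12      ]
```

Request:
drive_tool(targets=[[0,0.001,-0.05,0],[0,0,-0.045,0],[0,0,-0.045,0],[0,0,-0.032,0],[0,0,0,0]])

```text
clock: 32.33
position: [0.4827, 0.1521, 0.1899]
ee_rot: [0.001, 0.998, -0.065, -0.003]
contact_force: [0.2, -0.2, -0.5]
width: 0.0231
```

Request:
drive_tool(targets=[[0,0,0,0],[0,0,0,0],[0,0,0,0],[0,0,0,0],[0,0,0.03,0]], jaw=0.042)

```text
clock: 32.95
position: [0.482, 0.1537, 0.2209]
ee_rot: [0.001, 0.998, -0.064, -0.002]
contact_force: [-0.7, 1.3, -0.7]
width: 0.042
```

Request:
drive_tool(targets=[[0.003,0,0.05,0],[0.005,0,0.05,0],[0.005,0,0.04,0],[0,0,0,0],[0,0,0,0]])

```text
clock: 33.58
position: [0.4958, 0.1538, 0.3615]
ee_rot: [0.0, 0.998, -0.064, -0.001]
contact_force: [0.5, -0.5, -0.0]
width: 0.0425
```

```bash
python3 - <<'E'
from h import *
state(); w=save('wrist','w8.png'); hexang(w); t=cams.get_image('top')
cv2.imwrite('pics/m8.png',np.hstack([cv2.resize(w['color'][60:260,130:330,::-1],(400,400)),cv2.resize(t['color'][110:260,250:400,::-1],(400,400))]))
E
```

```text
t 33.58 tcp [0.4958 0.1538 0.3615] yaw_y 82.7 F [ 0.5 -0.5 -0. ] w 0.0425 q [ 0.17  0.16  1.51 -0.    1.47  1.87]
hex flat mod60 53.5 ctr mm [0.2339947  1.62246979] dot deg [np.float64(-129.284201823841)] station normal mod60 53.195240390070204
```

View pics/m8.png

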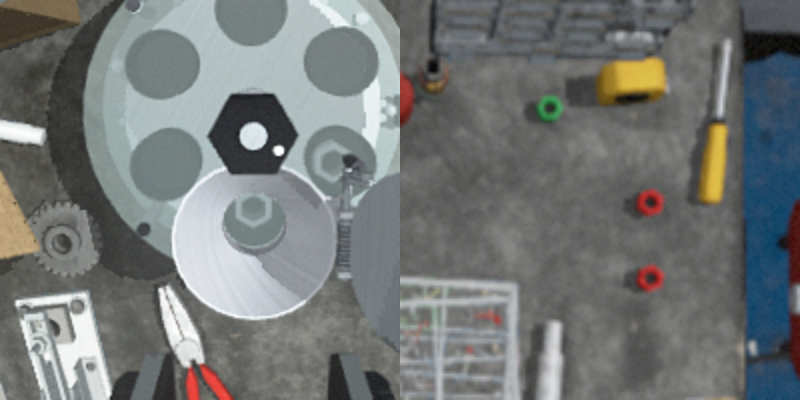

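Nut B lies in the cup under the throat at (252,210), nut A is in its cup at (333,160), and the bench shows no more grey nuts. Now back to the bail.

Request:
drive_tool(targets=[[-0.0077,-0.0236,0.01,0.5],[-0.0077,-0.0236,0.01,0],[-0.0077,-0.0236,0,0],[-0.0078,-0.0235,0,0],[-0.0078,-0.0235,0,0]], jaw=0.032)

```text
clock: 34.3
position: [0.4569, 0.0354, 0.3807]
ee_rot: [0.0, 0.998, -0.059, -0.002]
contact_force: [0.1, 1.0, 0.0]
width: 0.0321
```

Request:
drive_tool(targets=[[0,0,0,0],[0,0,-0.025,0],[0,0,-0.025,0],[0,0,-0.02,0],[0,0,-0.005,0]])

```text
clock: 34.92
position: [0.457, 0.0368, 0.3053]
ee_rot: [-0.0, 0.998, -0.059, -0.002]
contact_force: [0.0, -0.6, -0.6]
width: 0.0319
```

```bash
python3 - <<'E'
from h import *
state(); w=save('wrist','w9.png'); cv2.imwrite('pics/m9.png',w['color'][:,:,::-1])
for x in(-91,-66,-41): print(projw(w,mag(x,-120.7,242.8)))
print([(np.round(d['point'],3).tolist(),round(d['score'],2)) for d in spotter.landmark_of('flap_bar','wrist')])
E
```

```text
t 34.92 tcp [0.457  0.0368 0.3053] yaw_y 83.22 F [ 0.  -0.6 -0.6] w 0.0319 q [-0.07  0.1   1.73  0.    1.32  1.62]
(np.float64(260.45081043469986), np.float64(276.56023752237803))
(np.float64(260.8577222702967), np.float64(236.35072602532776))
(np.float64(261.24092304544905), np.float64(189.52195092797183))
[([0.469, 0.033, 0.239], 0.67)]
```

View pics/m9.png

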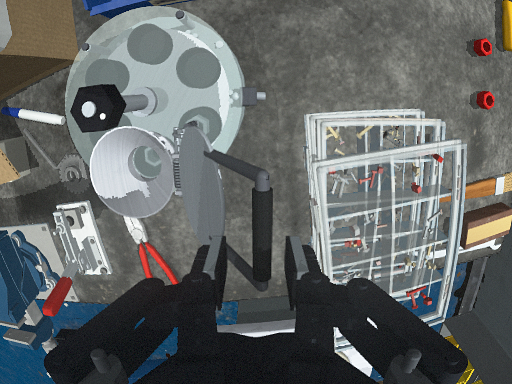

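The bar is centred between the fingers at (260,240). I'll close on it and ease the flap down along the arc.

Request:
drive_tool(targets=[[0,0,0,0],[0,0,0,0],[0,0,0,0],[0,0,0,0],[0.0012,0.0103,0.0055,0]], jaw=0.0, force=50)

```text
clock: 35.65
position: [0.4593, 0.0451, 0.3131]
ee_rot: [0.002, 0.998, -0.06, 0.001]
contact_force: [1.7, -4.7, 1.5]
width: 0.0081
```

Request:
drive_tool(targets=[[0.0013,0.0107,0.0046,0],[0.0013,0.0111,0.0037,0],[0.0014,0.0114,0.0027,0],[0.0014,0.0115,0.0018,0],[0.0014,0.0116,0.0008,0]])

```text
clock: 36.28
position: [0.466, 0.1034, 0.3263]
ee_rot: [-0.0, 0.998, -0.059, 0.0]
contact_force: [1.6, -2.2, 2.3]
width: 0.0078
```

Request:
drive_tool(targets=[[0.0014,0.0117,-0.0002,0],[0.0014,0.0116,-0.0012,0],[0.0014,0.0115,-0.0022,0],[0.0013,0.0113,-0.0031,0],[0.0013,0.011,-0.0041,0]])

```text
clock: 36.9
position: [0.4725, 0.1609, 0.315]
ee_rot: [-0.0, 0.998, -0.059, -0.0]
contact_force: [1.7, -0.8, -0.3]
width: 0.0074
```

Request:
drive_tool(targets=[[0.0013,0.0106,-0.005,0],[0.0012,0.0101,-0.0058,0],[0.0011,0.0096,-0.0067,0],[0.0011,0.009,-0.0075,0],[0.001,0.0084,-0.0082,0]])

```text
clock: 37.52
position: [0.4778, 0.2083, 0.2816]
ee_rot: [-0.0, 0.998, -0.059, -0.001]
contact_force: [-1.1, 0.9, 3.4]
width: 0.0079
```

```bash
python3 - <<'E'
from h import *
s=state(); g=s['position']; d=(g[:2]-np.array(P[:2])); c,sn=np.cos(P[2]),np.sin(P[2]); print('mag',[c*d[0]+sn*d[1],-sn*d[0]+c*d[1]])
y=-sn*d[0]+c*d[1]+.05; z=g[2]-.0626-.122; print('r',np.hypot(y,z),'ang',np.arctan2(z,y))
E
```

```text
t 37.52 tcp [0.4778 0.2083 0.2816] yaw_y 83.19 F [-1.1  0.9  3.4] w 0.0079 q [0.28 0.21 1.65 0.   1.28 1.97]
mag [np.float64(-0.07787198716577068), np.float64(0.05354045707365865)]
r 0.1418589336249389 ang 0.7526452109728428
```

Request:
drive_tool(targets=[[0.0009,0.0076,-0.0089,0],[0.0008,0.0069,-0.0095,0],[0.0007,0.0061,-0.01,0],[0.0006,0.0052,-0.0105,0],[0.0005,0.0043,-0.0109,0]])

```text
clock: 38.15
position: [0.4813, 0.2374, 0.2313]
ee_rot: [0.001, 0.998, -0.059, -0.001]
contact_force: [-2.5, -1.7, -0.7]
width: 0.0076
```

Request:
drive_tool(targets=[[0.0004,0.0034,-0.0113,0],[0.0003,0.0024,-0.0115,0],[0.0002,0.0015,-0.0117,0],[0.0001,0.0005,-0.0117,0],[0,0,0,0]])

```text
clock: 38.78
position: [0.4827, 0.2446, 0.1894]
ee_rot: [0.001, 0.998, -0.059, 0.001]
contact_force: [-9.7, -5.2, 20.9]
width: 0.0078
```

Request:
drive_tool(targets=[[0,0,-0.001,0],[0,0,-0.001,0],[0,0,-0.001,0],[0,0,0,0],[0,0,0,0]])

```text
clock: 39.4
position: [0.4826, 0.2446, 0.1891]
ee_rot: [0.0, 0.998, -0.059, 0.002]
contact_force: [-13.4, -7.1, 36.7]
width: 0.0076
```

```bash
python3 - <<'E'
from h import *
state()
E
```

```text
t 39.4 tcp [0.4826 0.2446 0.1891] yaw_y 83.21 F [-13.4  -7.1  36.7] w 0.0076 q [ 0.34  0.31  1.76 -0.    1.07  2.03]
```

Request:
drive_tool(targets=[[0,0,0.002,0],[0,0,0.0015,0],[0,0,0,0],[0,0,0,0],[0,0,0,0]])

```text
clock: 40.02
position: [0.4827, 0.2446, 0.1894]
ee_rot: [0.0, 0.998, -0.059, 0.001]
contact_force: [-8.8, -6.4, 18.3]
width: 0.0078
```

```bash
python3 - <<'E'
from h import *
s=state(); print(s['moment']); w=save('wrist','w10.png')
img=cv2.imread('pics/w10.png')
for p in [mag(-91,90,124),mag(-66,90,124),mag(-41,90,124),mag(-66,0,125)]:
    u=projw(w,p); cv2.circle(img,(int(u[0]),int(u[1])),2,(255,0,255),-1)
cv2.imwrite('pics/w10.png',img)
E
```

```text
t 40.02 tcp [0.4827 0.2446 0.1894] yaw_y 83.19 F [-8.8 -6.4 18.3] w 0.0078 q [ 0.34  0.32  1.75 -0.    1.07  2.03]
[-0.96166356  1.35438405  0.01148712]
```

View pics/w10.png

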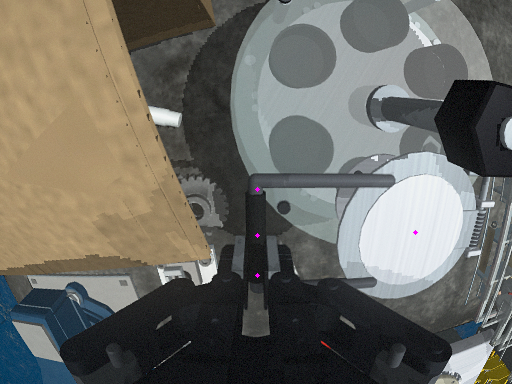

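The bar at (257,235) coincides with the shut-model marks, so the flap is shut. I'll release and rise straight up.

Request:
drive_tool(targets=[[0,0,0,0],[0,0,0,0],[0,0,0,0],[0,0,0,0],[0,0,0,0]], jaw=0.026)

```text
clock: 40.7
position: [0.4829, 0.2454, 0.1865]
ee_rot: [0.0, 0.998, -0.059, 0.0]
contact_force: [-0.3, -0.2, -0.2]
width: 0.0263
```

Request:
drive_tool(targets=[[0,0,0.015,0],[0,0,0.03,0],[0,0,0.05,0],[0,0,0.05,0],[0,0,0.05,0]])

```text
clock: 41.32
position: [0.4825, 0.2453, 0.3847]
ee_rot: [-0.0, 0.998, -0.059, 0.001]
contact_force: [0.7, 1.3, 1.1]
width: 0.0262
```

Request:
drive_tool(targets=[[0,-0.03,0.02,0],[0,-0.03,0.01,0],[0,-0.03,0,0],[0,0,0,0],[0,0,0,0]])

```text
clock: 41.95
position: [0.4827, 0.1558, 0.4123]
ee_rot: [-0.0, 0.998, -0.06, 0.0]
contact_force: [-0.1, 0.3, 0.3]
width: 0.0261
```

```bash
python3 - <<'E'
from h import *
state(); w=save('wrist','w11.png'); hexang(w)
img=cv2.imread('pics/w11.png')
for p in [mag(-91,90,124),mag(-66,90,124),mag(-41,90,124),mag(-66,0,125)]:
    u=projw(w,p); cv2.circle(img,(int(u[0]),int(u[1])),1,(255,0,255),-1)
cv2.imwrite('pics/w11c.png',cv2.resize(img[60:260,170:400],(690,600)))
print([(np.round(d['point'],3).tolist(),round(d['score'],2)) for d in spotter.landmark_of('flap_bar','wrist')])
E
```

```text
t 41.95 tcp [0.4827 0.1558 0.4123] yaw_y 83.18 F [-0.1  0.3  0.3] w 0.0261 q [0.17 0.13 1.43 0.   1.58 1.86]
hex flat mod60 53.25 ctr mm [0.21979701 2.01257862] dot deg [np.float64(-127.62271935991198)] station normal mod60 53.195240390070204
[([0.488, 0.244, 0.123], 0.6)]
```

View pics/w11c.png

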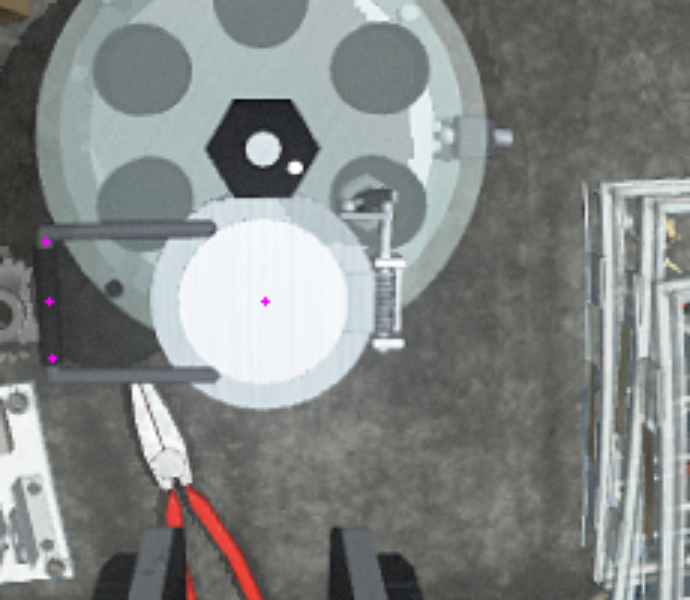

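The flap is shut: bar (48,300) and disc (265,300) lie on the model marks. The knob is on station and the robot is clear of everything, so I'm handing in.

```bash
python3 -c "
from h import *
print(manip.sign_off())"
```

```text
the job is handed in; nothing more can be done
None
```

I loaded both grey steel nuts I could find on the bench into separate cups, shut the flap, and handed the job in at about 42 s. Sign-off gave no verdict.

- **Flap open:** I swung it to its stop. With the fingers off it, the bar stood at its modelled open pose.
- **Nuts:** The first went into cup 0. I turned the carousel one station, and the second went into cup 1. After each drop the wrist camera showed the nut lying in the cup under the hopper. The green nut and two red ones were left alone.
- **Flap shut:** I eased it down by its bail at about 0.7 rad/s. Afterwards the bar and disc matched the shut position in the wrist picture.
- **Carousel:** The knob's flats read 53.25° against 53.2° for a station. Its white dot read about 1–3° off at the second station; it is the rougher measure.
- **Finish:** The force reading was near zero, with the robot clear of everything. I did not measure the bystanders again, but the arm stayed clear of them.

While seating the flap I pressed it briefly onto its stop with about 37 N up and 13 N sideways, then eased off. I took this as the fingers pressing on the bar. I can't rule out that the gripper's body also touched the nearby cardboard, but it stayed under the 40 N limit.

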